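# Load a brass-ended tube leg into the brazing jig

## Robot

A 7-joint arm with a two-finger parallel gripper is mounted at the origin on the work surface. World frame = base frame: x ahead of the robot, y to its left, z up, the work surface at z = 0. Lengths are in m, angles in rad, forces in N, time in s.
With the tool pointing down it reaches from about 0.4 to 0.85 m from the base axis. Payload 6.9 kg.
Tool frame: the origin (TCP) lies at the very end of the fingers, on their centre line; the grasp point (between the pads) lies 19 mm behind it; z points along the fingers, y is the direction in which the jaws open and shut (so a half turn about z gives the same grasp; the last joint's range is limited). The gripper opens to 85 mm and grips with 20 to 120 N. Pads are 22 mm wide; open, the fingers measure 114 mm over their backs; the gripper's body (76 mm by 85 mm) begins 54 mm behind the grasp point. The pads swing forward as they close: fully open they stand 13 mm farther back than shut.
Start: joints at [1.268, 0.507, -0.238, 1.5, 0.126, 1.149, -0.155], TCP at [0.248, -0.574, 0.231] pointing down, gripper open.
Joint ranges: [-3.08, 3.08], [-0.24, 2.05], [-1.43, 1.35], [0, 2.5], [-1.52, 4.66], [0.17, 1.96], [-2.89, 2.89]. Speed limits (rad/s): [2.39, 2.39, 3.14, 3.14, 3.14, 3.14, 3.14].

## Interface

Orientations are given as a unit quaternion [x, y, z, w].
In Python, from bench import bot gives the robot as it stands.
- The arm moves only by the tool play_rows, never from a script. Its argument "moves" is text: rows parted by semicolons, each of 7 numbers parted by spaces: the shift along the tool's x, y, z in cm, then the turn, a rotation vector about the tool's x, y, z in rad, then the finger opening in cm, from 0 to 8.54. In form: dx dy dz ax ay az hand; .... A call has 1 to 20 rows; each row shifts and turns the pose as measured when the row begins, along the tool's axes as they then stand; what a row does not reach is not made up. A row lasts 1/8 s, in which the tool goes at most 62.5 mm and 10.7 degrees, less where a joint would pass 70% of its speed; a pose out of reach is approached as far as the arm can. A call with a gripper value outside its range is refused whole. The fingers move at their own pace and stop on an object; "newtons" is the grip in N (left out, the last holds). Time passes only in rows, so rows that do not move let the fingers close. It gives the time, the measured TCP pose, the force and the opening at its end, in the units of the state.
- bot.observe(): the state, without advancing time (a new reading comes with each control period).
- bot.capture(name): name is "scene" or "top" or "wrist"; returns a dict with "frame" (400x640x3 uint8, blue, green, red), "z_map" (400x640 float32, m along the optical axis (not along the pixel's ray), 0 where there is no reading), "camera_matrix" (3x3 intrinsics, pixels), "rvec" (rotation vector, rad) and "tvec" (3), from world to camera coordinates, as OpenCV has them. Camera axes: x right, y down, z forward; pixel columns grow to the right and rows downward; lengths in m; the calibration is good to about 2 mm. A picture is of the moment at which its call begins.
- bot.job_done(): hands the job in, once; it reports no verdict.
The state is a dict: "time": time; "joint_positions": joint angles; "joint_velocities": joint speeds; "effort": joint torques, N m; "tool_pos": TCP position; "ee_rot": TCP orientation; "contact_force": force on the tool from outside, world axes, zero at the start; "wrist_torque": the same for the moment, N m; "opening": opening from 0.0 (shut) to 1.0 (fully open).
Only numpy, scipy, OpenCV 4.12 (cv2) and the standard library are available. Lean on these libraries where they do the work, as an engineer would, in place of code of your own. Each camera call takes 0.05 s, during which the arm holds its last target.

## Task

Draw the brass-ended square tube out of the blue pigeonhole rack, where only its end block can be reached, and lay it down on the pale grey mat and let go. Then pick it up again by its bare tube, because the green jig's steel cover leaves no room for fingers, slide its brass end under the cover fully home against the jig's back stop, and let go with it lying flat and straight. Leave the red-ended tube in the rack.

Things in the scene. Friction and masses are not known exactly. Their poses are not given: they have to be found in the camera images.
- brass_leg: Part to load, 0.2-0.4 kg, 160 mm long: brass block 40 long, 44 wide, 44 high; bare square tube 114 long, 30 x 30; foot plate 6 x 44 x 44; one centre line 22 above the underside, so it lies level. Origin: centre of the block's underside; block's free end x=+20, tube x=-20 to -134, foot to -140; balances at x=-50; z up. Starts in a slot of the blue rack, on its 6 mm floor; pull it 120 or more along its +x to clear it.
- red_leg: Bystander: same part with a red block, in the rack's other slot 100 mm beside, parallel. The fixed rack, on the robot's right, has a floor plate 6 mm thick and two roofed slots 66 wide, 60 high inside, roof top 72 above the table; the mouth is 30 to 40 mm behind both parts' origins, so only the blocks and 10 to 20 mm of tube stick out, above the floor plate.
- mat: Pale grey mat fixed on the bench between rack and jig, 220 x 180 mm, 5 mm thick. Origin: centre of its underside; x along its 220 mm side, pointing roughly from rack to jig.
- jig: Green fixed jig on the robot's left: floor plate 6 mm thick, side walls, back stop, steel cover with a 24 mm slot to look through. Origin: on the table, middle of the nest's mouth; +x into the nest, z up. Nest x=0 to 65 (stop), y=-33 to 33, z=6 to 66, cover top z=72; floor plate from x=-46, 120 wide. Part fully home: its origin at (45, 0, 6), its +x along the jig's, tube sticking out of the mouth.
Not all that is in view belongs to the job. Leave any pink or turquoise look-alike of the brass_leg alone. Several things look just like the jig: the one meant starts nearest to the robot's base.

How it is judged:
By the outcome, as a careful person would: the job done as asked, in the order asked, and still so for the second after the job is handed in, with the robot touching nothing.
It also fails if it takes over 53 s, if anything falls off the work surface, if the arm or the gripper's body presses on something with over 40 N, if the wrist force passes 120 N, or if a joint passes its speed limit or range.

## Working session

There is one attempt and no reset: what is moved stays moved. The work goes in short steps, Python scripts to look and compute and a tool call to move; the robot and the scene stay as the last step left them, time stands still between calls to the robot, and variables do not carry over. Pictures are saved under pics/ and viewed, and the job is handed in when it is done.

Besides the shell and the picture viewer there is one more tool, called after "Request:" by a JSON object that holds its "method" and its "body", one argument or row to a line. play_rows: Moves the arm, as the interface text tells. Its arguments: {"type":"object","properties":{"moves":{"type":"string"},"newtons":{"type":"number"}},"required":["moves"]}

```bash
ls; mkdir -p pics; cat > h.py <<'E'
import numpy as np, cv2
from bench import bot
from scipy.spatial.transform import Rotation as R
def cap(n):
    d=bot.capture(n); d['R']=cv2.Rodrigues(np.array(d['rvec'],float))[0]; d['t']=np.array(d['tvec'],float).ravel(); d['K']=np.array(d['camera_matrix']); return d
def ray(d,uv,z):
    uv=np.atleast_2d(np.array(uv,float)); r=np.c_[uv,np.ones(len(uv))]@np.linalg.inv(d['K']).T@d['R']
    o=-d['R'].T@d['t']; s=(z-o[2])/r[:,2]; return o+r*s[:,None]
def cloud(d):
    v,u=np.mgrid[:400,:640]; z=d['z_map']; p=np.stack([u,v,np.ones_like(u)],-1)@np.linalg.inv(d['K']).T*z[...,None]
    w=(p-d['t'])@d['R']; w[z<=0]=np.nan; return w
def proj(d,P):
    c=np.atleast_2d(P)@d['R'].T+d['t']; q=c@d['K'].T; return q[:,:2]/q[:,2:]
E
python3 - <<'E'
from h import *
import pickle
o=bot.observe(); print({k:np.round(v,3) for k,v in o.items()})
D={n:cap(n) for n in ['scene','top','wrist']}
pickle.dump(D,open('d0.pkl','wb'))
for n,d in D.items():
    cv2.imwrite(f'pics/a_{n}.png',d['frame']); print(n,-d['R'].T@d['t'],(d['z_map']>0).mean())
E
```

```text
pics
{'time': np.float64(0.0), 'joint_positions': array([ 1.267,  0.508, -0.237,  1.501,  0.126,  1.149, -0.155]), 'joint_velocities': array([ 0.   ,  0.001, -0.   ,  0.001, -0.001,  0.001,  0.   ]), 'effort': array([-0.0000e+00, -6.2060e+01, -2.1870e+00, -2.4966e+01,  1.3000e-02,
        1.2000e-02, -0.0000e+00]), 'tool_pos': array([ 0.248, -0.573,  0.23 ]), 'ee_rot': array([ 0.979,  0.203, -0.   , -0.001]), 'contact_force': array([ 0.704,  0.369, -0.126]), 'wrist_torque': array([-0.018, -0.02 ,  0.029]), 'opening': np.float64(1.001)}
scene [1.43756079 0.44437883 1.11725796] 0.99609375
top [ 0.31381204 -0.0571191   1.78419416] 0.9959921875
wrist [ 0.32550408 -0.5385964   0.37282466] 0.99585546875
```

View pics/a_scene.png

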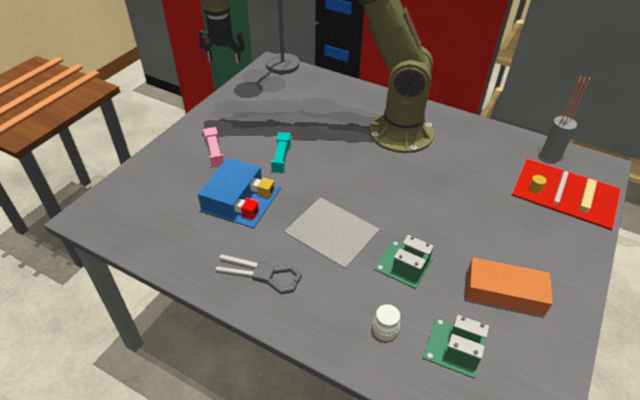

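View pics/a_top.png

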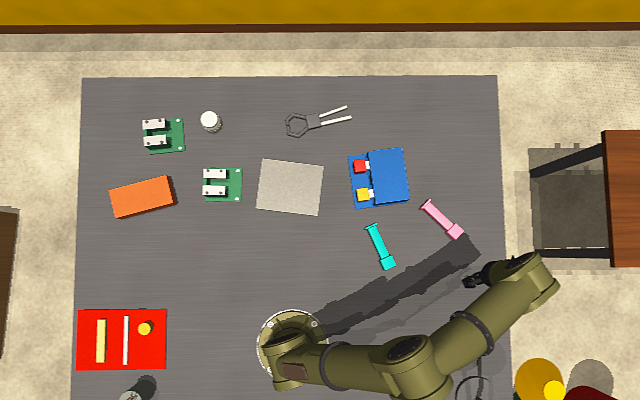

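View pics/a_wrist.png

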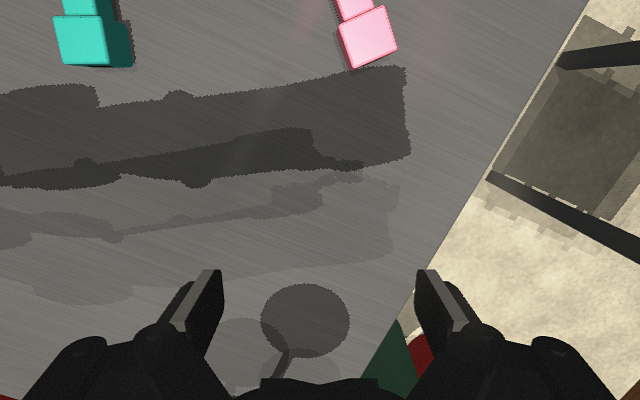

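Candidates for the brass leg:
- Top view (363,195), scene (263,187): yellow block in the blue rack. This is the one.
- Top (360,166): red block, stays in the rack.
- Top (379,247): turquoise look-alike.
- Top (442,219): pink look-alike.
- Top (145,328): yellow cap on the red tray, irrelevant.

Jigs are at top (222,185) and (163,135). The first is nearest the base at (292,340), so I choose it. Next is a measurement and a close crop.

```bash
python3 - <<'E'
from h import *
import pickle
D=pickle.load(open('d0.pkl','rb'))
d=D['top']; W=cloud(d)
s=D['scene'];Ws=cloud(s)
def show(d,x0,x1,y0,y1,k): return cv2.resize(d['frame'][y0:y1,x0:x1],None,fx=k,fy=k,interpolation=cv2.INTER_NEAREST)
a=show(d,340,420,140,215,5);b=show(d,190,250,160,210,6)
c=np.zeros((max(a.shape[0],b.shape[0]),a.shape[1]+b.shape[1],3),np.uint8);c[:a.shape[0],:a.shape[1]]=a;c[:b.shape[0],a.shape[1]:]=b
cv2.imwrite('pics/b1.png',c)
a=show(s,190,290,150,230,7);cv2.imwrite('pics/b2.png',a)
def rect(d,m,z,name):
    n,l,st,_=cv2.connectedComponentsWithStats(m.astype(np.uint8)); i=1+np.argmax(st[1:,4])
    v,u=np.nonzero(l==i); P=ray(d,np.c_[u,v],z)[:,:2]
    r=cv2.minAreaRect(P.astype(np.float32)); print(name,len(u),np.round(r[0],4),np.round(r[1],4),round(r[2],2)); return l==i
print(d['K'])
for nm,d,W in(('top',D['top'],W),('scene',D['scene'],Ws)):
    hsv=cv2.cvtColor(d['frame'],cv2.COLOR_BGR2HSV);h,S,V=cv2.split(hsv)
    print(nm)
    reg=(W[...,0]>.2)&(W[...,0]<.8)&(W[...,1]<-.1)&(W[...,1]>-.6)
    ht=W[...,2]
    m=reg&(h>15)&(h<35)&(S>120)&(ht>.045); print(np.nanmedian(ht[m]));rect(d,m,.05,'brass')
    m=reg&((h<8)|(h>172))&(S>120)&(ht>.045); rect(d,m,.05,'red')
    m=reg&(h>100)&(h<120)&(S>120)&(ht>.06);print(np.nanmedian(ht[m])); rect(d,m,.072,'roof')
    m=reg&(h>100)&(h<120)&(S>120);rect(d,m,.006,'rackall')
    reg=(W[...,0]>.3)&(W[...,0]<.66)&(W[...,1]>-.15)&(W[...,1]<.4)
    m=reg&(S<40)&(V>135)&(ht<.02); rect(d,m,.005,'mat')
    m=reg&(h>60)&(h<95)&(S>80)&(ht<.025)&(W[...,1]>.0); rect(d,m,.006,'jigfloor')
    m=reg&(ht>.055)&(ht<.09)&(W[...,1]>.1)&(W[...,1]<.38);  print(np.nanmedian(ht[m]));m2=rect(d,m,.072,'cover one')
    n,l,st,c=cv2.connectedComponentsWithStats(m.astype(np.uint8));print(st[:,4],[np.round(ray(d,x,.072)[0],3) for x in c])
    P=W[m][:,:2]; print(cv2.minAreaRect(P.astype(np.float32)))
E
```

```text
[[510.03866828   0.         315.08539228]
 [  0.         510.03866828 200.50316562]
 [  0.           0.           1.        ]]
top
0.6363196966318978
brass 120 [ 0.5161 -0.2446] [0.0378 0.0414] 89.41
red 128 [ 0.6157 -0.2371] [0.0435 0.0386] 8.23
0.07255052559964334
roof 1826 [ 0.5774 -0.3324] [0.1829 0.1183] 6.94
rackall 2609 [ 0.5787 -0.3065] [0.1983 0.1972] 7.15
mat 2902 [0.5503 0.008 ] [0.2222 0.1788] 82.23
jigfloor 704 [0.5605 0.2383] [0.123  0.1206] 87.21
0.07258820962558614
cover one 480 [0.5598 0.2579] [0.0768 0.0887] 89.4
[255520    480] [array([ 0.496, -0.097,  0.072]), array([0.559, 0.26 , 0.072])]
((0.5606527924537659, 0.25898486375808716), (0.07642655819654465, 0.08984439820051193), 88.26463317871094)
scene
0.05045477555705351
brass 133 [ 0.5159 -0.2442] [0.049  0.0405] 7.9
red 146 [ 0.6152 -0.2357] [0.0463 0.042 ] 1.83
0.07263090384884172
roof 1677 [ 0.5797 -0.329 ] [0.1933 0.1242] 7.07
rackall 2721 [ 0.5431 -0.3272] [0.2533 0.2279] 7.19
mat 3496 [0.5445 0.0057] [0.2243 0.1838] 82.39
jigfloor 704 [0.558 0.238] [0.1232 0.121 ] 88.58
0.07159173427611272
cover one 728 [0.5629 0.2604] [0.0775 0.1063] 88.44
[255272    728] [array([ 0.512, -0.055,  0.072]), array([0.566, 0.262, 0.072])]
((0.5570945739746094, 0.25916045904159546), (0.07599905878305435, 0.09751828014850616), 88.28608703613281)
```

View pics/b1.png

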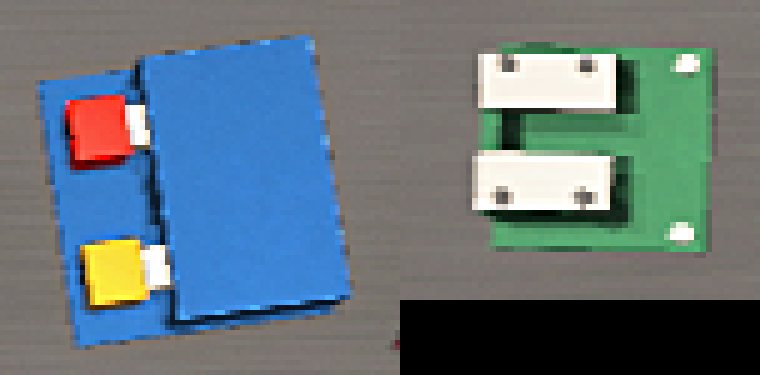

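View pics/b2.png

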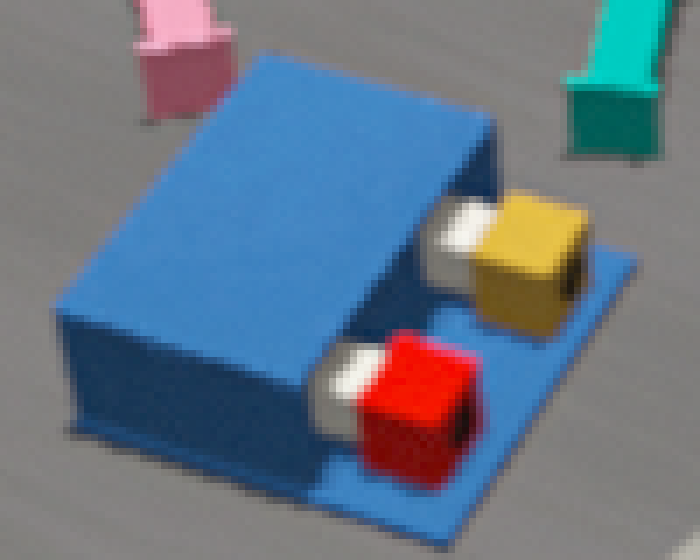

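```bash
cat >> h.py <<'E'
def tool():
    o=bot.observe(); return np.array(o['tool_pos']),R.from_quat(o['ee_rot']),o
def down(deg):
    a=np.radians(deg); x=[np.cos(a),np.sin(a),0]; z=[0,0,-1]; return R.from_matrix(np.c_[x,np.cross(z,x),z])
def plan(goal,deg,n=1):
    p,r,o=tool(); g=down(deg); rv=(r.inv()*g).as_rotvec(); s=r.inv().apply(np.array(goal)-p)*100
    s2=g.inv().apply(np.array(goal)-p)*100
    x=r.as_matrix()[:,0]
    print('t',round(o['time'],2),'pos',np.round(p,4),'yaw',round(np.degrees(np.arctan2(x[1],x[0])),2),'open',round(float(o['opening']),3),'F',np.round(o['contact_force'],1))
    print('shift cm (now axes)',np.round(s,2),'after turn',np.round(s2,2),'turn',np.round(rv,3),'rows shift>=',round(np.linalg.norm(s)/6.25,1),'turn',round(np.linalg.norm(rv)/.187,1))
E
python3 - <<'E'
from h import *
import pickle
d=pickle.load(open('d0.pkl','rb'))['wrist']
p,r,o=tool()
c=-d['R'].T@d['t']; print('cam in tool',r.inv().apply(c-p)); print('cam axes in tool',np.round(r.as_matrix().T@d['R'].T,3)); print(d['K'][0],d['K'][1])
plan([.516,-.30,.25],97)
E
```

```text
cam in tool [ 0.08465838 -0.00121983 -0.14221062]
cam axes in tool [[ 0.    -0.947 -0.322]
 [ 1.     0.    -0.   ]
 [ 0.    -0.322  0.947]]
[335.71154169   0.         318.68280325] [  0.         335.71154169 203.469197  ]
t 0.15 pos [ 0.2482 -0.5732  0.2306] yaw 23.42 open 1.002 F [ 0.6 -0.5  0.5]
shift cm (now axes) [ 35.43 -14.43  -1.92] after turn [23.85 29.91 -1.94] turn [-1.000e-03 -1.000e-03 -1.284e+00] rows shift>= 6.1 turn 6.9
```

Request:
{"method": "play_rows", "body": {
  "moves": "0 0 -0.3 0 0 -0.184 8.5;0 0 -0.3 0 0 -0.184 8.5;0 0 -0.3 0 0 -0.184 8.5;0 0 -0.3 0 0 -0.184 8.5;0 0 -0.3 0 0 -0.184 8.5;0 0 -0.3 0 0 -0.184 8.5;0 0 -0.2 0 0 -0.184 8.5;3.5 4.3 0 0 0 0 8.5;3.5 4.3 0 0 0 0 8.5;3.5 4.3 0 0 0 0 8.5;3.5 4.3 0 0 0 0 8.5;3.5 4.3 0 0 0 0 8.5;3.5 4.3 0 0 0 0 8.5;3.5 4.3 0 0 0 0 8.5"
}}

```text
time: 1.9
tool_pos: [0.5097, -0.2815, 0.2463]
ee_rot: [0.655, 0.756, 0.0, -0.005]
contact_force: [0.7, -0.1, -0.8]
opening: 0.997
```

```bash
python3 - <<'E'
from h import *
plan([.516,-.23,.22],97); print(np.round(bot.observe()['joint_positions'],2))
E
```

```text
t 1.9 pos [ 0.5097 -0.2815  0.2463] yaw 98.19 open 0.997 F [ 0.7 -0.1 -0.8]
shift cm (now axes) [4.98 1.37 2.66] after turn [5.03 1.25 2.63] turn [-0.006 -0.008  0.021] rows shift>= 0.9 turn 0.1
[ 0.86  0.48 -0.62  1.58  0.29  1.19  0.32]
```

Request:
{"method": "play_rows", "body": {
  "moves": "4.5 1.2 2.4 -0.006 -0.008 0.02 7;0.5 0.1 0.2 0 0 0 7;0 0 0 0 0 0 7"
}}

```text
time: 2.28
tool_pos: [0.5185, -0.2234, 0.2197]
ee_rot: [0.659, 0.752, 0.001, -0.0]
contact_force: [0.0, -0.2, -0.3]
opening: 0.819
```

```bash
python3 - <<'E'
from h import *
import pickle
plan([.516,-.23,.22],97)
d=cap('wrist'); pickle.dump(d,open('d1.pkl','wb')); cv2.imwrite('pics/c1.png',d['frame'])
W=cloud(d); hsv=cv2.cvtColor(d['frame'],cv2.COLOR_BGR2HSV);h,S,V=cv2.split(hsv)
z=W[...,2]
for nm,m in (('brasstop',(h>18)&(h<35)&(S>100)&(z>.047)&(z<.054)),('red',((h<8)|(h>172))&(S>100)&(z>.047)&(z<.054)),('roof',(h>95)&(h<120)&(S>100)&(z>.068)&(z<.076))):
    m=cv2.morphologyEx(m.astype(np.uint8),cv2.MORPH_OPEN,np.ones((3,3)))
    v,u=np.nonzero(m); P=W[v,u]; 
    print(nm,len(u),np.median(P[:,2]),cv2.minAreaRect(P[:,:2].astype(np.float32)),cv2.boundingRect(m))
E
```

```text
t 2.27 pos [ 0.5185 -0.2234  0.2197] yaw 97.5 open 0.819 F [ 0.  -0.2 -0.3]
shift cm (now axes) [-0.63 -0.34 -0.03] after turn [-0.63 -0.33 -0.03] turn [ 0.002 -0.002  0.009] rows shift>= 0.1 turn 0.0
brasstop 1327 0.04962416277218504 ((0.5140087008476257, -0.2448364794254303), (0.04228555038571358, 0.039470937103033066), 7.366199970245361) (288, 183, 44, 39)
red 1623 0.049600252492241974 ((0.6127654314041138, -0.23565798997879028), (0.04371728375554085, 0.03890753537416458), 6.769708156585693) (387, 187, 47, 38)
roof 14791 0.07164349807200983 ((0.5748974680900574, -0.3324461877346039), (0.18168871104717255, 0.11965509504079819), 7.160424709320068) (267, 244, 189, 102)
```

View pics/c1.png

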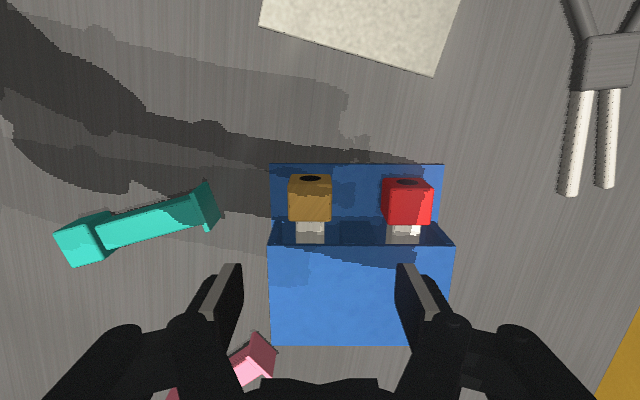

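The brass block sits at (310,197), red at (407,200), and the yaw is about 97.2°. I'll move above the brass block, then descend.

Request:
{"method": "play_rows", "body": {
  "moves": "-2.1 -0.7 6 0 0 0.006 7;0 0 4 0 0 0 7;0 0 0 0 0 0 7"
}}

```text
time: 2.7
tool_pos: [0.5147, -0.2511, 0.1208]
ee_rot: [0.665, 0.747, 0.001, 0.002]
contact_force: [0.0, -0.0, -0.2]
opening: 0.82
```

```bash
python3 - <<'E'
from h import *
plan([.5140,-.245,.013],97.2)
E
```

```text
t 2.7 pos [ 0.5147 -0.2511  0.1208] yaw 96.71 open 0.82 F [ 0.  -0.  -0.2]
shift cm (now axes) [ 0.64 -0.05 10.78] after turn [6.100e-01 1.000e-02 1.078e+01] turn [ 0.005  0.002 -0.009] rows shift>= 1.7 turn 0.1
```

Request:
{"method": "play_rows", "body": {
  "moves": "0.6 0 4 0.005 0.002 -0.009 7;0 0 3 0 0 0 7;0 0 2 0 0 0 7;0 0 0 0 0 0 7"
}}

```text
time: 3.2
tool_pos: [0.5183, -0.2522, 0.0359]
ee_rot: [0.664, 0.748, 0.0, 0.005]
contact_force: [0.1, -0.2, 0.2]
opening: 0.821
```

```bash
python3 - <<'E'
from h import *
plan([.5140,-.245,.013],97.2)
E
```

```text
t 3.2 pos [ 0.5183 -0.2522  0.0359] yaw 96.8 open 0.821 F [ 0.1 -0.2  0.2]
shift cm (now axes) [ 0.78 -0.35  2.28] after turn [ 0.76 -0.33  2.29] turn [ 0.007  0.008 -0.007] rows shift>= 0.4 turn 0.1
```

Request:
{"method": "play_rows", "body": {
  "moves": "0.7 -0.3 0.8 0.007 0.007 -0.007 7;0 0 0.8 0 0 0 7;0 0 0 0 0 0 7"
}}

```text
time: 3.58
tool_pos: [0.5164, -0.247, 0.0227]
ee_rot: [0.662, 0.75, 0.0, 0.003]
contact_force: [0.2, -0.8, 0.8]
opening: 0.822
```

```bash
python3 - <<'E'
from h import *
plan([.5140,-.245,.013],97.2)
E
```

```text
t 3.58 pos [ 0.5164 -0.247   0.0227] yaw 97.13 open 0.822 F [ 0.2 -0.8  0.8]
shift cm (now axes) [ 0.24 -0.21  0.96] after turn [ 0.23 -0.21  0.97] turn [ 0.004  0.004 -0.001] rows shift>= 0.2 turn 0.0
```

Request:
{"method": "play_rows", "body": {
  "moves": "0.2 -0.3 0.6 0.004 0.004 0 7;0.1 -0.1 0.4 0 0 0 7;0 0 0 0 0 0 7"
}}

```text
time: 3.95
tool_pos: [0.5119, -0.2445, 0.0124]
ee_rot: [0.662, 0.75, 0.0, 0.0]
contact_force: [-0.2, -0.2, 1.1]
opening: 0.815
```

```bash
python3 - <<'E'
from h import *
plan([.5140,-.245,.013],97.2)
d=cap('wrist'); cv2.imwrite('pics/c2.png',d['frame'])
E
```

```text
t 3.95 pos [ 0.5119 -0.2445  0.0124] yaw 97.14 open 0.815 F [-0.2 -0.2  1.1]
shift cm (now axes) [-0.08  0.2  -0.06] after turn [-0.08  0.2  -0.06] turn [ 0.001 -0.    -0.001] rows shift>= 0.0 turn 0.0
```

View pics/c2.png

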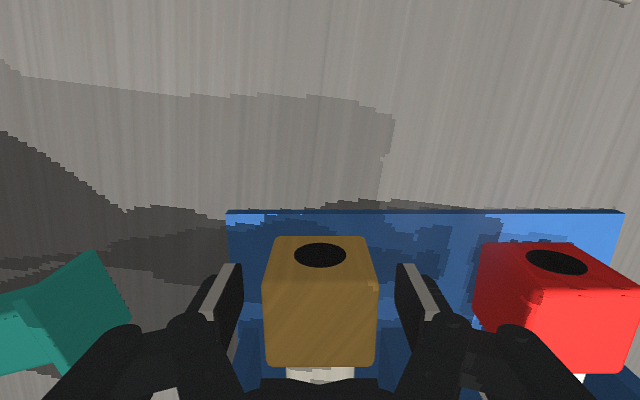

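The brass block (centre column 321) lies between the pads (columns 240 and 398). Closing.

Request:
{"method": "play_rows", "body": {
  "moves": "0 0 -0.1 0 0 0 3.5;0 0 0 0 0 0 3.5;0 0 0 0 0 0 3.5;0 0 0 0 0 0 3.5;0 0 0 0 0 0 3.5",
  "newtons": 70
}}

```text
time: 4.62
tool_pos: [0.5124, -0.2446, 0.014]
ee_rot: [0.662, 0.75, 0.0, 0.001]
contact_force: [-0.2, -0.5, -0.3]
opening: 0.507
```

```bash
python3 - <<'E'
from h import *
plan([.5140,-.245,.013],97.2)
E
```

```text
t 4.62 pos [ 0.5124 -0.2446  0.014 ] yaw 97.14 open 0.507 F [-0.2 -0.5 -0.3]
shift cm (now axes) [-0.06  0.15  0.1 ] after turn [-0.06  0.15  0.1 ] turn [ 0.001  0.    -0.001] rows shift>= 0.0 turn 0.0
```

Request:
{"method": "play_rows", "body": {
  "moves": "0 0 -0.2 0 0 0 3.5;1 0 0 0 0 0 3.5;1.5 0 0 0 0 0 3.5;1.5 0 0 0 0 0 3.5;0 0 0 0 0 0 3.5"
}}

```text
time: 5.25
tool_pos: [0.5062, -0.2003, 0.0155]
ee_rot: [0.661, 0.75, 0.001, -0.001]
contact_force: [0.4, 0.3, -2.8]
opening: 0.505
```

```bash
python3 - <<'E'
from h import *
a=np.radians(97.2); plan(np.array([.5124,-.2446,.017])+.145*np.array([np.cos(a),np.sin(a),0]),97.2)
d=cap('wrist'); cv2.imwrite('pics/c3.png',d['frame'])
E
```

```text
t 5.25 pos [ 0.5062 -0.2003  0.0155] yaw 97.22 open 0.505 F [ 0.4  0.3 -2.8]
shift cm (now axes) [10.02  0.07 -0.13] after turn [10.02  0.06 -0.15] turn [-0.    -0.002  0.   ] rows shift>= 1.6 turn 0.0
```

View pics/c3.png

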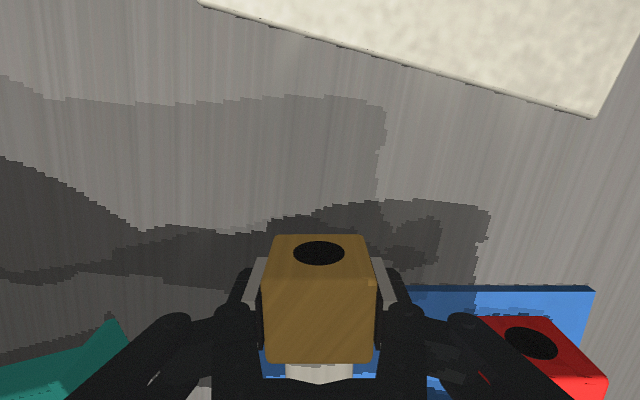

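The brass block (320,300) is firmly held and coming out straight.

Request:
{"method": "play_rows", "body": {
  "moves": "2 0 -0.1 0 0 0 3.5;2 0 -0.1 0 0 0 3.5;2 0 -0.1 0 0 0 3.5;2 0 0 0 0 0 3.5;2 0 0 0 0 0 3.5;0 0 0 0 0 0 3.5"
}}

```text
time: 6.05
tool_pos: [0.4936, -0.0962, 0.0192]
ee_rot: [0.662, 0.75, 0.001, -0.0]
contact_force: [0.2, -0.1, -2.7]
opening: 0.512
```

```bash
python3 - <<'E'
from h import *
plan([.538,.055,.06],90)
E
```

```text
t 6.05 pos [ 0.4936 -0.0962  0.0192] yaw 97.14 open 0.512 F [ 0.2 -0.1 -2.7]
shift cm (now axes) [14.46  6.3  -4.04] after turn [15.12  4.44 -4.08] turn [ 0.002 -0.002  0.125] rows shift>= 2.6 turn 0.7
```

Request:
{"method": "play_rows", "body": {
  "moves": "0 0 -2 0 0 0 3.5;1 0 -2 0 0 0.05 3.5;4 1.8 0 0 0 0.05 3.5;4 1.8 0 0 0 0.05 3.5;4 1.8 0 0 0 0 3.5;2 0 0 0 0 0 3.5;0 0 0 0 0 0 3.5"
}}

```text
time: 6.92
tool_pos: [0.547, 0.0534, 0.0605]
ee_rot: [0.721, 0.693, 0.001, 0.001]
contact_force: [0.1, -1.2, -3.4]
opening: 0.51
```

```bash
python3 - <<'E'
from h import *
plan([.548,.062,.016],88.3)
d=cap('wrist'); cv2.imwrite('pics/c4.png',d['frame'])
d=cap('scene'); cv2.imwrite('pics/c5.png',cv2.resize(d['frame'][130:330,180:500],None,fx=2.4,fy=2.4))
E
```

```text
t 6.92 pos [0.547  0.0534 0.0605] yaw 87.77 open 0.51 F [ 0.1 -1.2 -3.4]
shift cm (now axes) [0.86 0.05 4.45] after turn [0.86 0.07 4.45] turn [ 0.002  0.001 -0.009] rows shift>= 0.7 turn 0.1
```

View pics/c4.png

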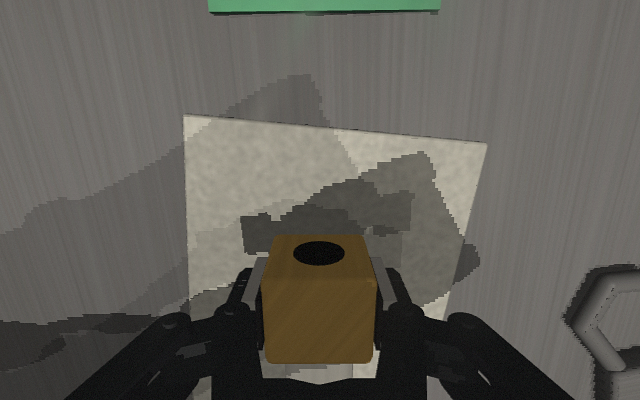

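View pics/c5.png

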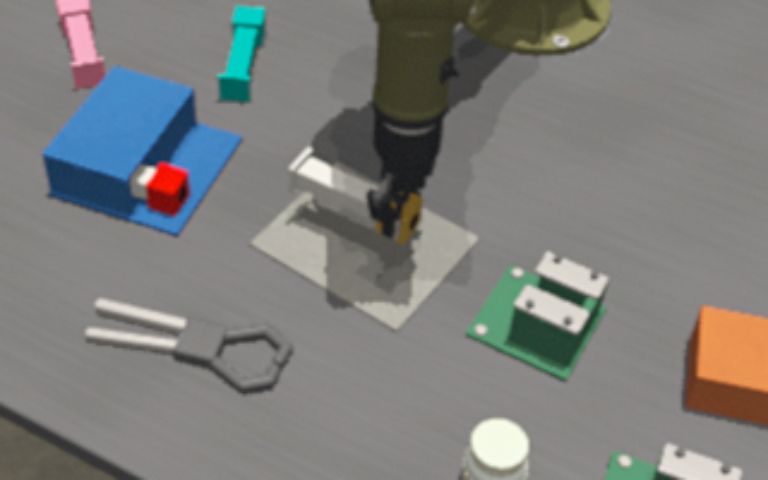

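The tube is out, level and over the mat, with the jig's edge at the top of the wrist view. Lowering.

Request:
{"method": "play_rows", "body": {
  "moves": "0.9 0 1.5 0.002 0.001 -0.009 3.5;0 0 1.3 0 0 0 3.5;0 0 0.9 0 0 0 3.5;0 0 0 0 0 0 3.5"
}}

```text
time: 7.52
tool_pos: [0.5463, 0.0559, 0.0197]
ee_rot: [0.72, 0.694, -0.002, 0.0]
contact_force: [-0.1, -1.0, -2.3]
opening: 0.502
```

```bash
python3 - <<'E'
from h import *
plan([.548,.062,.0125],88.3)
E
```

```text
t 7.53 pos [0.5463 0.0559 0.0197] yaw 87.85 open 0.502 F [-0.1 -1.  -2.3]
shift cm (now axes) [0.61 0.14 0.72] after turn [0.61 0.15 0.72] turn [-0.002  0.003 -0.008] rows shift>= 0.2 turn 0.0
```

Request:
{"method": "play_rows", "body": {
  "moves": "0 0 0.3 0 0 0 3.5;0 0 0.2 0 0 0 3.5;0 0 0.1 0 0 0 3.5;0 0 0 0 0 0 3.5"
}}

```text
time: 8.02
tool_pos: [0.5468, 0.0558, 0.0138]
ee_rot: [0.72, 0.694, -0.002, 0.001]
contact_force: [0.4, -0.3, -3.2]
opening: 0.508
```

```bash
python3 - <<'E'
from h import *
plan([.548,.062,.0125],88.3)
E
```

```text
t 8.03 pos [0.5468 0.0558 0.0138] yaw 87.83 open 0.508 F [ 0.4 -0.3 -3.2]
shift cm (now axes) [0.63 0.09 0.13] after turn [0.63 0.1  0.13] turn [-0.001  0.003 -0.008] rows shift>= 0.1 turn 0.0
```

Request:
{"method": "play_rows", "body": {
  "moves": "0 0 0.15 0 0 0 3.5;0 0 0.1 0 0 0 3.5;0 0 0 0 0 0 3.5"
}}

```text
time: 8.4
tool_pos: [0.5472, 0.0558, 0.0134]
ee_rot: [0.72, 0.694, -0.001, 0.002]
contact_force: [-0.3, 0.2, -2.7]
opening: 0.507
```

```bash
python3 - <<'E'
from h import *
plan([.548,.062,.0125],88.3)
E
```

```text
t 8.4 pos [0.5472 0.0558 0.0134] yaw 87.84 open 0.507 F [-0.3  0.2 -2.7]
shift cm (now axes) [0.62 0.06 0.08] after turn [0.62 0.06 0.09] turn [ 0.001  0.004 -0.008] rows shift>= 0.1 turn 0.0
```

Request:
{"method": "play_rows", "body": {
  "moves": "0 0 0.2 0 0 0 3.5;0 0 0.2 0 0 0 3.5"
}}

```text
time: 8.65
tool_pos: [0.5474, 0.0558, 0.0129]
ee_rot: [0.72, 0.694, -0.001, 0.003]
contact_force: [-7.9, -1.1, 28.5]
opening: 0.506
```

Request:
{"method": "play_rows", "body": {
  "moves": "0 0 -0.2 0 0 0 3.5;0 0 0 0 0 0 3.5"
}}

```text
time: 8.9
tool_pos: [0.5477, 0.0559, 0.0154]
ee_rot: [0.72, 0.694, -0.001, 0.003]
contact_force: [-0.5, -0.1, -2.5]
opening: 0.502
```

Request:
{"method": "play_rows", "body": {
  "moves": "0 0 0.15 0 0 0 3.5;0 0 0.05 0 0 0 3.5;0 0 0 0 0 0 7;0 0 0 0 0 0 7;0 0 0 0 0 0 7;0 0 0 0 0 0 7"
}}

```text
time: 9.65
tool_pos: [0.548, 0.0559, 0.0129]
ee_rot: [0.72, 0.694, -0.001, 0.003]
contact_force: [-0.5, -0.0, -0.2]
opening: 0.82
```

```bash
python3 - <<'E'
from h import *
plan([.548,.0,.17],88.3)
E
```

```text
t 9.65 pos [0.548  0.0559 0.0129] yaw 87.82 open 0.82 F [-0.5 -0.  -0.2]
shift cm (now axes) [ -5.67   0.27 -15.68] after turn [ -5.58   0.16 -15.71] turn [ 0.004  0.005 -0.008] rows shift>= 2.7 turn 0.1
```

Request:
{"method": "play_rows", "body": {
  "moves": "0 0 -3 0 0 0 7;0 0 -5 0 0 0 7;0 0 -5 0 0 0 7;-3 0.2 -4 0 0 0 7;-2 0 0 0 0 0 7;0 0 0 0 0 0 7;0 0 0 0 0 0 7"
}}

```text
time: 10.52
tool_pos: [0.5473, 0.0071, 0.1883]
ee_rot: [0.72, 0.694, -0.001, 0.003]
contact_force: [-0.4, 1.7, -0.2]
opening: 0.821
```

```bash
cat > look.py <<'E'
from h import *
import sys,pickle
plan([.548,.0,.17],88.3)
d=cap('wrist'); pickle.dump(d,open(sys.argv[1]+'.pkl','wb')); cv2.imwrite(f'pics/{sys.argv[1]}.png',d['frame'])
W=cloud(d); hsv=cv2.cvtColor(d['frame'],cv2.COLOR_BGR2HSV);h,S,V=cv2.split(hsv)
z=W[...,2]; zz=float(sys.argv[2])  # underside z
def fit(nm,m):
    m=cv2.morphologyEx(m.astype(np.uint8),cv2.MORPH_OPEN,np.ones((3,3)))
    v,u=np.nonzero(m); 
    if len(u)<20: print(nm,'none'); return
    P=W[v,u]; print(nm,len(u),'z',round(float(np.median(P[:,2])),4),[np.round(x,4) for x in cv2.minAreaRect(P[:,:2].astype(np.float32))],'px',cv2.boundingRect(m))
r=(W[...,0]>.4)&(W[...,0]<.7)
fit('brass',r&(h>15)&(h<35)&(S>100)&(abs(z-zz-.044)<.004))
fit('tube',r&(S<60)&(abs(z-zz-.037)<.004)&(W[...,1]<.17))
fit('foot',r&(S<60)&(abs(z-zz-.044)<.0025)&(W[...,1]<.05))
fit('jigfloor',r&(h>60)&(h<95)&(S>60)&(abs(z-.006)<.004))
fit('cover',r&(abs(z-.072)<.005)&(W[...,1]>.15)&(S<60))
E
python3 look.py e1 .005
```

```text
t 10.53 pos [0.5473 0.0071 0.1883] yaw 87.95 open 0.821 F [-0.4  1.7 -0.2]
shift cm (now axes) [-0.69  0.09  1.83] after turn [-0.7   0.09  1.83] turn [ 0.003  0.005 -0.006] rows shift>= 0.3 turn 0.0
brass 2472 z 0.0485 [array([0.5485, 0.055 ]), array([0.039 , 0.0435]), np.float64(87.9899)] px (290, 111, 53, 48)
tube 3770 z 0.0416 [array([ 0.545 , -0.0229]), array([0.1137, 0.0424]), np.float64(88.3688)] px (295, 159, 44, 117)
foot 264 z 0.0485 [array([ 0.5429, -0.0813]), array([0.0072, 0.0425]), np.float64(86.9497)] px (294, 276, 45, 6)
jigfloor none
cover none
```

View pics/e1.png

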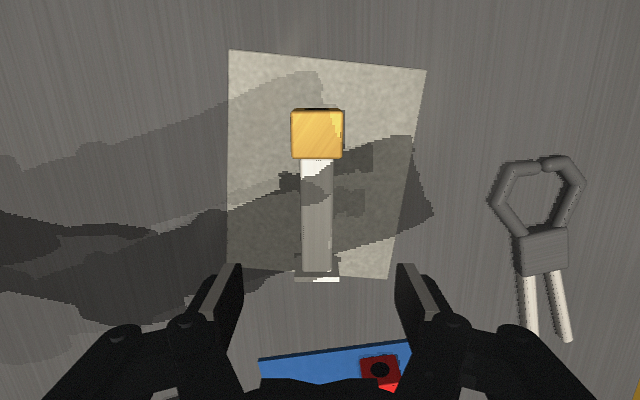

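The leg lies on the mat, block at (316,134) and foot at (317,279), with its end about 18 mm inside the mat edge. Next I'll look at the jig close up.

Request:
{"method": "play_rows", "body": {
  "moves": "5 0 0 0 0 0 7;5 0 0 0 0 0 7;5 0 0 0 0 0 7;5 0 -1 0 0 0 7;0 0 0 0 0 0 7;0 0 0 0 0 0 7"
}}

```text
time: 11.32
tool_pos: [0.5513, 0.2175, 0.1923]
ee_rot: [0.718, 0.696, -0.004, -0.0]
contact_force: [0.2, -0.4, 0.1]
opening: 0.817
```

```bash
python3 look.py e2 .005
```

```text
t 11.32 pos [0.5513 0.2175 0.1923] yaw 88.26 open 0.817 F [ 0.2 -0.4  0.1]
shift cm (now axes) [-21.74   0.34   2.34] after turn [-21.75   0.31   2.23] turn [-0.006  0.005 -0.001] rows shift>= 3.5 turn 0.0
brass 1305 z 0.0485 [array([0.5484, 0.0556]), array([0.04  , 0.0433]), np.float64(88.0727)] px (300, 320, 42, 33)
tube 810 z 0.0415 [array([0.5462, 0.0078]), array([0.0448, 0.0296]), np.float64(88.9408)] px (307, 353, 27, 31)
foot none
jigfloor 6088 z 0.0057 [array([0.5574, 0.2391]), array([0.1245, 0.1202]), np.float64(88.2559)] px (261, 89, 129, 126)
cover 7661 z 0.0717 [array([0.558 , 0.2603]), array([0.0744, 0.09  ]), np.float64(88.323)] px (266, 95, 120, 96)
```

View pics/e2.png

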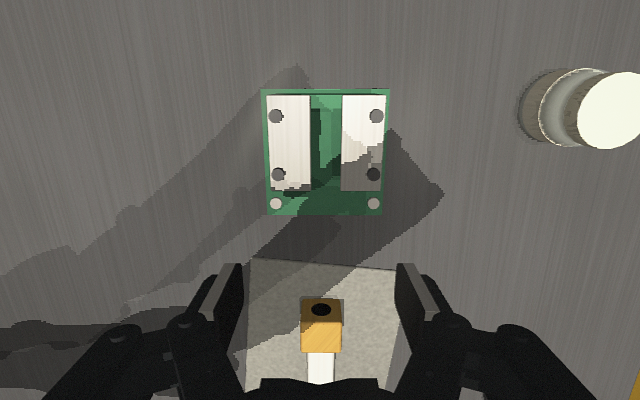

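The jig is clear: mouth at y≈0.223, axis x≈0.557, yaw 88.3°. I'll go back over the tube, to part x≈-80 mm.

Request:
{"method": "play_rows", "body": {
  "moves": "-5 0 0 -0.006 0.005 0 7;-5.5 0 1 0 0 0 7;-5.5 0 2 0 0 0 7;-5 0.2 3 0 0 0 7;-2 0 3 0 0 0 7;0 0 0 0 0 0 7;0 0 0 0 0 0 7"
}}

```text
time: 12.25
tool_pos: [0.5448, -0.0243, 0.1]
ee_rot: [0.721, 0.693, 0.0, 0.0]
contact_force: [-0.1, -0.0, 0.3]
opening: 0.818
```

```bash
python3 - <<'E'
from h import *
plan([.5456,-.0247,.0115],87.9)
E
```

```text
t 12.25 pos [ 0.5448 -0.0243  0.1   ] yaw 87.75 open 0.818 F [-0.1 -0.   0.3]
shift cm (now axes) [-0.04  0.07  8.85] after turn [-0.04  0.08  8.85] turn [ 0.001  0.    -0.003] rows shift>= 1.4 turn 0.0
```

Request:
{"method": "play_rows", "body": {
  "moves": "0 0 2 0 0 0 7;0 0 2 0 0 0 7;0 0 1.5 0 0 0 7;0 0 1 0 0 0 7;0 0 0 0 0 0 7"
}}

```text
time: 12.88
tool_pos: [0.5493, -0.0179, 0.0388]
ee_rot: [0.718, 0.696, 0.005, 0.003]
contact_force: [0.3, -0.4, -0.1]
opening: 0.821
```

```bash
python3 - <<'E'
from h import *
plan([.5456,-.0247,.0115],87.9)
E
```

```text
t 12.88 pos [ 0.5493 -0.0179  0.0388] yaw 88.15 open 0.821 F [ 0.3 -0.4 -0.1]
shift cm (now axes) [-0.7  -0.37  2.72] after turn [-0.69 -0.34  2.73] turn [ 0.011 -0.002  0.004] rows shift>= 0.5 turn 0.1
```

Request:
{"method": "play_rows", "body": {
  "moves": "-0.6 -0.3 0.6 0.01 -0.002 0.004 7;-0.1 0 0.6 0 0 0 7;0 0 0.5 0 0 0 7;0 0 0 0 0 0 7"
}}

```text
time: 13.38
tool_pos: [0.5466, -0.0255, 0.0216]
ee_rot: [0.72, 0.694, 0.001, 0.001]
contact_force: [-0.4, 0.3, -0.5]
opening: 0.823
```

```bash
python3 - <<'E'
from h import *
plan([.5456,-.0247,.0115],87.9)
E
```

```text
t 13.38 pos [ 0.5466 -0.0255  0.0216] yaw 87.86 open 0.823 F [-0.4  0.3 -0.5]
shift cm (now axes) [ 0.08 -0.1   1.01] after turn [ 0.08 -0.1   1.01] turn [ 0.001 -0.    -0.001] rows shift>= 0.2 turn 0.0
```

Request:
{"method": "play_rows", "body": {
  "moves": "0 -0.1 0.6 0 0 0 7;0 0 0.4 0 0 0 7;0 0 0 0 0 0 7;0 0 0 0 0 0 7"
}}

```text
time: 13.88
tool_pos: [0.5457, -0.0253, 0.011]
ee_rot: [0.72, 0.694, 0.001, 0.001]
contact_force: [-0.8, 0.4, -0.4]
opening: 0.818
```

```bash
python3 - <<'E'
from h import *
plan([.5456,-.0247,.0115],87.9)
d=cap('wrist'); cv2.imwrite('pics/f1.png',d['frame'])
E
```

```text
t 13.88 pos [ 0.5457 -0.0253  0.011 ] yaw 87.88 open 0.818 F [-0.8  0.4 -0.4]
shift cm (now axes) [ 0.06 -0.01 -0.05] after turn [ 0.06 -0.01 -0.05] turn [ 0.002 -0.    -0.   ] rows shift>= 0.0 turn 0.0
```

View pics/f1.png

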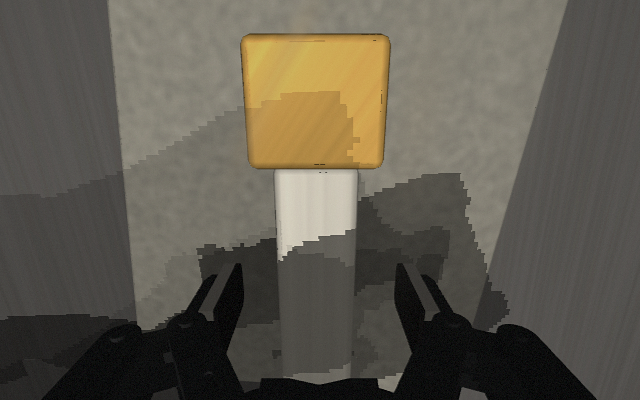

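The tube (centre column about 317) is centred between the pads. Closing on the bare tube.

Request:
{"method": "play_rows", "body": {
  "moves": "0 0 0 0 0 0 2.2;0 0 0 0 0 0 2.2;0 0 0 0 0 0 2.2;0 0 0 0 0 0 2.2;0 0 0 0 0 0 2.2;0 0 0 0 0 0 2.2;0 0 -1 0 0 0 2.2;0 0 -1 0 0 0 2.2;0 0 -1 0 0 0 2.2;0 0 -1 0 0 0 2.2;0 0 0 0 0 0 2.2",
  "newtons": 80
}}

```text
time: 15.3
tool_pos: [0.5455, -0.0255, 0.0544]
ee_rot: [0.72, 0.694, 0.001, 0.001]
contact_force: [0.7, -0.8, -1.7]
opening: 0.338
```

```bash
cat > part.py <<'E'
from h import *
import sys
d=cap('wrist'); cv2.imwrite(f'pics/{sys.argv[1]}.png',d['frame'])
p,r,o=tool(); W=cloud(d); hsv=cv2.cvtColor(d['frame'],cv2.COLOR_BGR2HSV);h,S,V=cv2.split(hsv)
b=(h>15)&(h<35)&(S>100)&(W[...,1]>p[1]+.03)&(W[...,1]<p[1]+.14)&(abs(W[...,0]-p[0])<.05)
zt=np.nanpercentile(W[b][:,2],70); m=cv2.morphologyEx((b&(abs(W[...,2]-zt)<.003)).astype(np.uint8),cv2.MORPH_OPEN,np.ones((3,3)))
P=W[m>0]; A=np.c_[P[:,:2]-P[:,:2].mean(0),np.ones(len(P))]; c=np.linalg.lstsq(A,P[:,2],rcond=None)[0]
rc=cv2.minAreaRect(P[:,:2].astype(np.float32))
print('block top',np.round(rc[0],4),np.round(rc[1],4),round(rc[2],2),'z',round(P[:,2].mean(),4),'slope y',round(c[1],3),'slope x',round(c[0],3),'rel tool',np.round(r.inv().apply(np.r_[rc[0],P[:,2].mean()]-p),4))
plan([float(x) for x in sys.argv[2:5]],float(sys.argv[5]))
E
python3 part.py f2 .5545 .05 .06 88.3
```

```text
block top [0.5488 0.0548] [0.0396 0.0437] 88.35 z 0.0914 slope y -0.003 slope x 0.001 rel tool [ 0.0805  0.0007 -0.0374]
t 15.35 pos [ 0.5452 -0.0256  0.054 ] yaw 87.87 open 0.341 F [ 0.4  0.8 -2.5]
shift cm (now axes) [ 7.59  0.65 -0.6 ] after turn [ 7.58  0.71 -0.6 ] turn [ 0.001  0.    -0.007] rows shift>= 1.2 turn 0.0
```

View pics/f2.png

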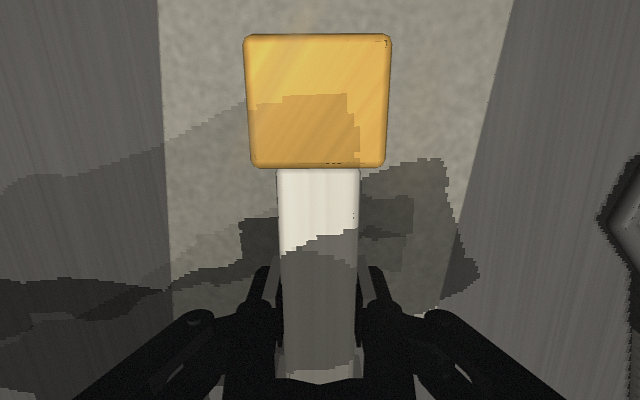

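The part is level in the grip (slope about 0), with the block 80.5 mm ahead of the TCP. Next I'll take it to just before the jig's mouth.

Request:
{"method": "play_rows", "body": {
  "moves": "3 0.2 0 0 0 -0.007 2.2;3 0.2 0 0 0 0 2.2;3 0.2 0 0 0 0 2.2;1.5 0 0 0 0 0 2.2;0 0 0 0 0 0 2.2;0 0 0 0 0 0 2.2"
}}

```text
time: 16.1
tool_pos: [0.5536, 0.0785, 0.0519]
ee_rot: [0.719, 0.695, -0.002, 0.0]
contact_force: [0.5, 0.1, -2.8]
opening: 0.331
```

```bash
python3 part.py f3 .5531 .095 .016 88.3
```

```text
block top [0.5568 0.1588] [0.0396 0.0437] 88.43 z 0.0886 slope y -0.006 slope x -0.003 rel tool [ 0.0804  0.0004 -0.0369]
t 16.15 pos [0.5536 0.0784 0.0519] yaw 88.05 open 0.34 F [-0.6 -0.8 -2.5]
shift cm (now axes) [ 1.67 -0.1   3.59] after turn [ 1.66 -0.1   3.59] turn [-0.002  0.003 -0.004] rows shift>= 0.6 turn 0.0
```

View pics/f3.png

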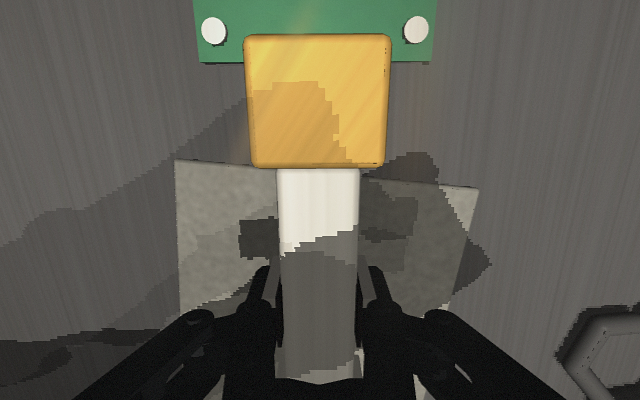

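The block (318,100) is in line with the jig's two floor screws (213 and 416). Lowering.

Request:
{"method": "play_rows", "body": {
  "moves": "0.6 -0.05 1 -0.002 0.003 -0.004 2.2;0.5 0 1 0 0 0 2.2;0.4 0 0.8 0 0 0 2.2;0 0 0.2 0 0 0 2.2;0 0 0 0 0 0 2.2"
}}

```text
time: 16.77
tool_pos: [0.5532, 0.0919, 0.0189]
ee_rot: [0.719, 0.695, -0.001, -0.0]
contact_force: [0.9, 0.1, -3.1]
opening: 0.34
```

```bash
python3 part.py f4 .5533 .1 .016 88.3
```

```text
block top [0.5562 0.1722] [0.0396 0.0437] 88.59 z 0.0558 slope y -0.004 slope x -0.003 rel tool [ 0.0803  0.0003 -0.0368]
t 16.82 pos [0.5532 0.0919 0.0191] yaw 88.13 open 0.339 F [-0.5 -0.8 -3.4]
shift cm (now axes) [ 0.81 -0.02  0.3 ] after turn [ 0.81 -0.02  0.31] turn [-0.001  0.001 -0.003] rows shift>= 0.1 turn 0.0
```

Request:
{"method": "play_rows", "body": {
  "moves": "1 0 0.15 0 0 -0.002 2.2;1.5 0 0.1 0 0 0 2.2;1.5 0 0 0 0 0 2.2;1.5 0 0 0 0 0 2.2;0 0 0 0 0 0 2.2;0 0 0 0 0 0 2.2"
}}

```text
time: 17.58
tool_pos: [0.5554, 0.1528, 0.0172]
ee_rot: [0.717, 0.697, 0.0, -0.0]
contact_force: [-0.6, -0.7, -3.6]
opening: 0.345
```

```bash
python3 - <<'E'
from h import *
plan([.5558,.1875,.0145],88.3)
d=cap('wrist'); cv2.imwrite('pics/f5.png',d['frame'])
E
```

```text
t 17.57 pos [0.5554 0.1528 0.0172] yaw 88.37 open 0.345 F [-0.6 -0.7 -3.6]
shift cm (now axes) [ 3.47 -0.06  0.27] after turn [ 3.47 -0.06  0.27] turn [ 0.    -0.001  0.001] rows shift>= 0.6 turn 0.0
```

View pics/f5.png

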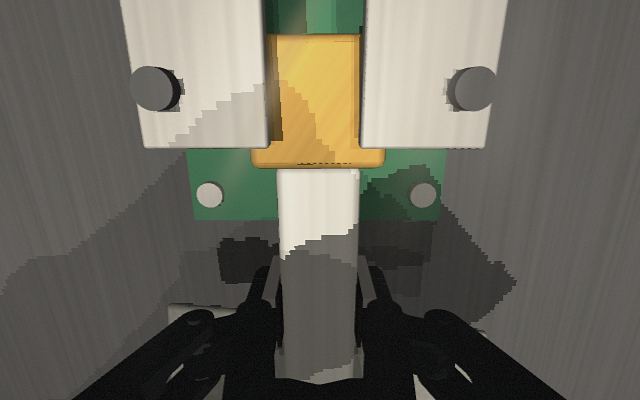

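The block is going under the cover on centre (tube at column 318, floor screws at 209 and 423).

Request:
{"method": "play_rows", "body": {
  "moves": "1 0 0.15 0 0 0 2.2;1 0 0.1 0 0 0 2.2;0.8 0 0 0 0 0 2.2;0 0 0 0 0 0 2.2;0 0 0 0 0 0 2.2"
}}

```text
time: 18.25
tool_pos: [0.5563, 0.182, 0.0144]
ee_rot: [0.718, 0.697, 0.0, -0.0]
contact_force: [-0.4, -0.8, -3.3]
opening: 0.336
```

```bash
python3 - <<'E'
from h import *
plan([.5558,.1875,.0135],88.3)
E
```

```text
t 18.25 pos [0.5563 0.182  0.0144] yaw 88.29 open 0.336 F [-0.4 -0.8 -3.3]
shift cm (now axes) [ 0.55 -0.07  0.09] after turn [ 0.55 -0.07  0.09] turn [-0. -0. -0.] rows shift>= 0.1 turn 0.0
```

Request:
{"method": "play_rows", "body": {
  "moves": "0.3 -0.05 0 0 0 0 2.2;0.2 0 0 0 0 0 2.2;0 0 0 0 0 0 2.2"
}}

```text
time: 18.62
tool_pos: [0.556, 0.1866, 0.0145]
ee_rot: [0.718, 0.696, -0.0, -0.0]
contact_force: [-0.2, -0.6, -3.0]
opening: 0.335
```

Request:
{"method": "play_rows", "body": {
  "moves": "0.2 0 0 0 0 0 2.2;0.1 0 0 0 0 0 2.2"
}}

```text
time: 18.88
tool_pos: [0.5559, 0.1874, 0.0143]
ee_rot: [0.718, 0.696, -0.001, 0.001]
contact_force: [-0.2, -4.0, -0.2]
opening: 0.34
```

Request:
{"method": "play_rows", "body": {
  "moves": "0 0 0.15 0 0 0 2.2;0 0 0.1 0 0 0 2.2"
}}

```text
time: 19.12
tool_pos: [0.5562, 0.1873, 0.0123]
ee_rot: [0.719, 0.695, -0.001, 0.001]
contact_force: [-3.2, -5.0, 8.7]
opening: 0.337
```

Request:
{"method": "play_rows", "body": {
  "moves": "0.1 0 0.05 0 0 0 2.2"
}}

```text
time: 19.25
tool_pos: [0.5562, 0.1874, 0.0124]
ee_rot: [0.719, 0.695, -0.002, 0.001]
contact_force: [-3.8, -8.2, 8.5]
opening: 0.333
```

Request:
{"method": "play_rows", "body": {
  "moves": "0.15 0 0 0 0 0 2.2;0.1 0 0 0 0 0 2.2"
}}

```text
time: 19.5
tool_pos: [0.556, 0.1874, 0.0128]
ee_rot: [0.719, 0.695, -0.003, 0.002]
contact_force: [-1.6, -5.3, 1.4]
opening: 0.337
```

```bash
python3 - <<'E'
from h import *
plan([.5558,.1875,.0126],88.3)
d=cap('wrist'); cv2.imwrite('pics/f6.png',d['frame'])
E
```

```text
t 19.5 pos [0.556  0.1874 0.0128] yaw 88.02 open 0.337 F [-1.6 -5.3  1.4]
shift cm (now axes) [ 0.01 -0.02  0.02] after turn [ 0.01 -0.02  0.02] turn [-0.001  0.008 -0.005] rows shift>= 0.0 turn 0.0
```

View pics/f6.png

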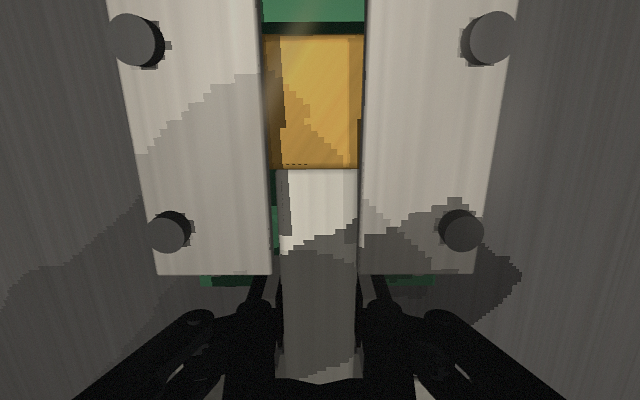

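Request:
{"method": "play_rows", "body": {
  "moves": "0.3 0 0 0.001 0 0 2.2;0.3 0 0 0 0 -0.004 2.2"
}}

```text
time: 19.8
tool_pos: [0.556, 0.1872, 0.0129]
ee_rot: [0.719, 0.695, -0.007, 0.004]
contact_force: [-1.8, -9.8, 5.8]
opening: 0.337
```

```bash
python3 - <<'E'
from h import *
plan([.5558,.1875,.0126],88.3)
d=cap('wrist'); W=cloud(d)
for u in (300,320,340):
    print(u,[(v,*np.round(W[v,u],4)[1:]) for v in (5,12,18,22,25,28,31,34,37,40,44)])
E
```

```text
t 19.8 pos [0.556  0.1872 0.0129] yaw 88.06 open 0.337 F [-1.8 -9.8  5.8]
shift cm (now axes) [ 0.03 -0.02  0.03] after turn [ 0.03 -0.02  0.03] turn [-0.003  0.016 -0.004] rows shift>= 0.0 turn 0.1
300 [(5, np.float64(0.2914), np.float64(0.0657)), (12, np.float64(0.2898), np.float64(0.0663)), (18, np.float64(0.2886), np.float64(0.0662)), (22, np.float64(0.2879), np.float64(0.0653)), (25, np.float64(0.2877), np.float64(0.0626)), (28, np.float64(0.2879), np.float64(0.0569)), (31, np.float64(0.2878), np.float64(0.052)), (34, np.float64(0.2877), np.float64(0.0467)), (37, np.float64(0.2868), np.float64(0.0483)), (40, np.float64(0.2858), np.float64(0.0501)), (44, np.float64(0.2847), np.float64(0.0506))]
320 [(5, np.float64(0.2913), np.float64(0.065)), (12, np.float64(0.2896), np.float64(0.0665)), (18, np.float64(0.2886), np.float64(0.0654)), (22, np.float64(0.2877), np.float64(0.0658)), (25, np.float64(0.2878), np.float64(0.0612)), (28, np.float64(0.2877), np.float64(0.0569)), (31, np.float64(0.2877), np.float64(0.0511)), (34, np.float64(0.2875), np.float64(0.0469)), (37, np.float64(0.2865), np.float64(0.049)), (40, np.float64(0.2858), np.float64(0.0484)), (44, np.float64(0.2847), np.float64(0.0496))]
340 [(5, np.float64(0.2909), np.float64(0.0663)), (12, np.float64(0.2897), np.float64(0.0654)), (18, np.float64(0.2882), np.float64(0.067)), (22, np.float64(0.2875), np.float64(0.0664)), (25, np.float64(0.2875), np.float64(0.0616)), (28, np.float64(0.2874), np.float64(0.0576)), (31, np.float64(0.2876), np.float64(0.051)), (34, np.float64(0.2875), np.float64(0.0458)), (37, np.float64(0.2863), np.float64(0.0493)), (40, np.float64(0.2854), np.float64(0.0504)), (44, np.float64(0.2846), np.float64(0.0486))]
```

Stop face and block front coincide at y≈0.2877, so the block is home. The tool has pitched slightly. I'll straighten it, then let go.

Request:
{"method": "play_rows", "body": {
  "moves": "0 0 0 -0.003 0.016 -0.002 2.2;0 0 0 0 0 0 2.2"
}}

```text
time: 20.1
tool_pos: [0.5563, 0.1874, 0.013]
ee_rot: [0.718, 0.696, 0.0, -0.0]
contact_force: [0.4, 0.4, -2.7]
opening: 0.339
```

```bash
python3 - <<'E'
from h import *
plan([.5558,.1875,.0126],88.3)
E
```

```text
t 20.1 pos [0.5563 0.1874 0.013 ] yaw 88.17 open 0.339 F [ 0.4  0.4 -2.7]
shift cm (now axes) [ 0.01 -0.05  0.04] after turn [ 0.01 -0.05  0.04] turn [ 0.001 -0.001 -0.002] rows shift>= 0.0 turn 0.0
```

Request:
{"method": "play_rows", "body": {
  "moves": "0.1 -0.05 0.05 0 0 -0.002 2.2;0.1 0 0.1 0 0 0 2.2"
}}

```text
time: 20.35
tool_pos: [0.5562, 0.1873, 0.0121]
ee_rot: [0.718, 0.696, -0.001, 0.001]
contact_force: [-3.9, -8.2, 15.1]
opening: 0.338
```

Request:
{"method": "play_rows", "body": {
  "moves": "0 0 0 0 0 0 4.5;0 0 0 0 0 0 5.5;0 0 0 0 0 0 5.5;0 0 0 0 0 0 5.5"
}}

```text
time: 20.85
tool_pos: [0.5567, 0.1906, 0.0127]
ee_rot: [0.717, 0.697, 0.001, 0.001]
contact_force: [-1.1, 0.3, 0.1]
opening: 0.641
```

```bash
python3 - <<'E'
from h import *
plan([.5558,.1875,.0126],88.3)
d=cap('wrist'); W=cloud(d); cv2.imwrite('pics/g1.png',d['frame'])
print([(v,*np.round(W[v,320],4)[1:]) for v in (18,22,28,34,36,38,40)])
E
```

```text
t 20.85 pos [0.5567 0.1906 0.0127] yaw 88.34 open 0.641 F [-1.1  0.3  0.1]
shift cm (now axes) [-0.32 -0.08  0.01] after turn [-0.32 -0.08  0.01] turn [ 0.003 -0.001  0.001] rows shift>= 0.1 turn 0.0
[(18, np.float64(0.2914), np.float64(0.0656)), (22, np.float64(0.2906), np.float64(0.0649)), (28, np.float64(0.2892), np.float64(0.0661)), (34, np.float64(0.2879), np.float64(0.0658)), (36, np.float64(0.2877), np.float64(0.064)), (38, np.float64(0.2876), np.float64(0.0612)), (40, np.float64(0.2875), np.float64(0.0591))]
```

View pics/g1.png

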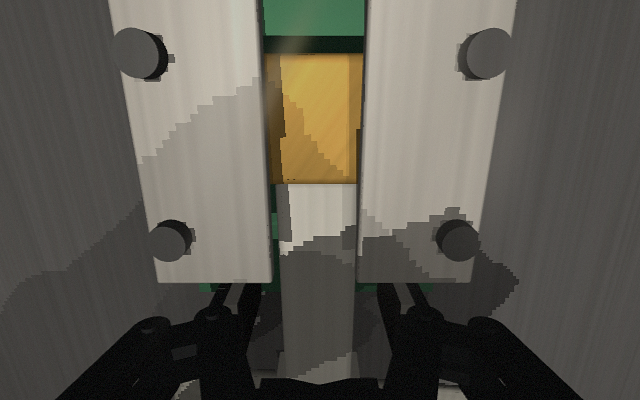

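Request:
{"method": "play_rows", "body": {
  "moves": "-0.3 -0.05 -0.5 0 0 0 6;0 0 -1 0 0 0 6;0 0 -2 0 0 0 6;0 0 -3 0 0 0 6;-2 0 -4 0 0 0 6;-4 0 -4 0 0 0 6;-4 0 -3 0 0 0 6;0 0 0 0 0 0 6;0 0 0 0 0 0 6"
}}

```text
time: 22.02
tool_pos: [0.5527, 0.0855, 0.198]
ee_rot: [0.717, 0.697, 0.003, 0.002]
contact_force: [-0.1, -0.1, -0.0]
opening: 0.701
```

```bash
sed -i 's/W\[...,1\]<.05))/W[...,1]<.15))/; s/W\[...,1\]<.17))/W[...,1]<.22))/' look.py; python3 look.py g2 .006; python3 - <<'E'
from h import *
d=cap('scene'); cv2.imwrite('pics/g3.png',cv2.resize(d['frame'][130:330,180:500],None,fx=2.4,fy=2.4))
E
```

```text
t 22.02 pos [0.5527 0.0855 0.198 ] yaw 88.42 open 0.701 F [-0.1 -0.1 -0. ]
shift cm (now axes) [-8.56 -0.25  2.78] after turn [-8.56 -0.22  2.8 ] turn [ 0.006 -0.002  0.002] rows shift>= 1.4 turn 0.0
brass none
tube 1793 z 0.0408 [array([0.5569, 0.1732]), array([0.0935, 0.0431]), np.float64(88.4095)] px (294, 24, 50, 119)
foot none
jigfloor 5404 z 0.0057 [array([0.5566, 0.2107]), array([0.0676, 0.1201]), np.float64(88.5225)] px (249, 0, 137, 83)
cover 1193 z 0.0716 [array([0.5571, 0.2263]), array([0.0077, 0.0896]), np.float64(88.2237)] px (254, 0, 127, 13)
```

View pics/g2.png

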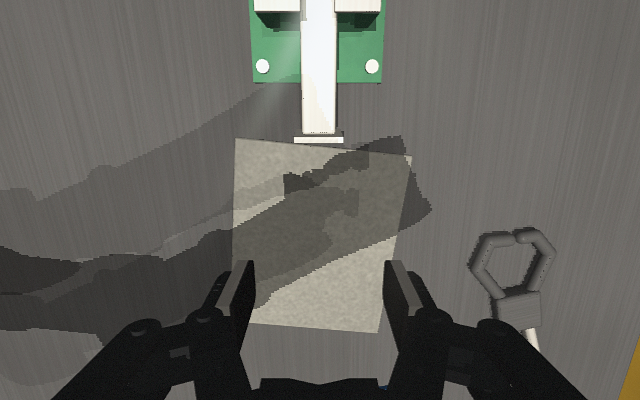

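View pics/g3.png

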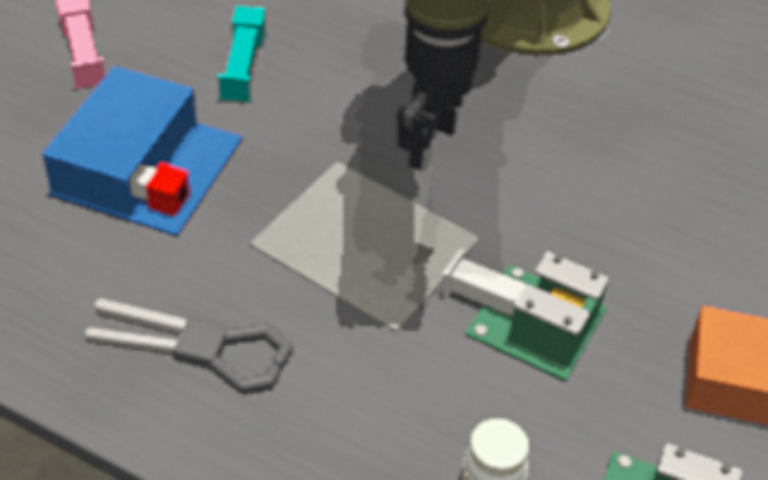

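Request:
{"method": "play_rows", "body": {
  "moves": "4 0 0 0.006 0 0 6;4 0 0 0 0 0 6;0 0 0 0 0 0 6;0 0 0 0 0 0 6"
}}

```text
time: 22.62
tool_pos: [0.5526, 0.1708, 0.1939]
ee_rot: [0.715, 0.699, -0.002, -0.003]
contact_force: [0.8, 0.1, -0.4]
opening: 0.707
```

```bash
python3 - <<'E'
from h import *
plan([.5558,.1875,.0126],88.3)
d=cap('wrist'); W=cloud(d); cv2.imwrite('pics/g4.png',d['frame'])
O=np.array([.5569,.223]); a=np.radians(88.3); ex=np.array([np.cos(a),np.sin(a)]); ey=np.array([-ex[1],ex[0]])
J=np.stack([(W[...,:2]-O)@ex,(W[...,:2]-O)@ey,W[...,2]],-1)*1000
hsv=cv2.cvtColor(d['frame'],cv2.COLOR_BGR2HSV);h,S,V=cv2.split(hsv)
x,y,z=J[...,0],J[...,1],J[...,2]
for x0 in range(-105,66,10):
    m=(x>x0)&(x<x0+10)&(abs(y)<26)&(z>30)&(z<60)
    if m.sum()>10:
        t=m&(z>np.nanmedian(z[m])-3); print(x0+5,m.sum(),'z',np.round(np.median(z[t]),1),'y',np.round([y[t].min(),y[t].max(),(y[t].min()+y[t].max())/2],1))
b=(h>15)&(h<35)&(S>100)&(z>40)&(z<56)&(abs(y)<15); print('brass x',np.nanpercentile(x[b],[1,99]))
f=(abs(z-50)<3)&(x<-80)&(abs(y)<30); print('foot x,y',np.percentile(x[f],[2,98]),np.percentile(y[f],[1,99]))
st=(h>60)&(h<95)&(S>60)&(z>63)&(abs(y)<11)&(x>50)&(x<85); print('stop x',np.nanpercentile(x[st],[1,99]))
E
```

```text
t 22.62 pos [0.5526 0.1708 0.1939] yaw 88.76 open 0.707 F [ 0.8  0.1 -0.4]
shift cm (now axes) [ 1.65  0.41 18.13] after turn [ 1.68  0.27 18.13] turn [-0.007 -0.001  0.008] rows shift>= 2.9 turn 0.1
-100 89 z 43.6 y [-22.5  20.2  -1.2]
-90 518 z 41.1 y [-22.8  20.5  -1.2]
-80 314 z 37.3 y [-15.9  13.9  -1. ]
-70 318 z 37.8 y [-15.6  13.8  -0.9]
-60 317 z 38.3 y [-15.4  13.8  -0.8]
-50 335 z 38.9 y [-15.9  13.7  -1.1]
-40 357 z 39.4 y [-15.6  13.7  -1. ]
-30 358 z 39.8 y [-15.4  13.6  -0.9]
-20 370 z 40.3 y [-15.8  13.6  -1.1]
-10 381 z 40.9 y [-15.7  13.5  -1.1]
0 360 z 41.4 y [-15.3  13.4  -1. ]
10 372 z 42.0 y [-13.2  12.5  -0.4]
20 371 z 42.5 y [-13.   12.5  -0.3]
30 403 z 49.9 y [-12.3  12.1  -0.1]
40 444 z 50.4 y [-12.8  12.1  -0.4]
50 429 z 50.9 y [-12.6  12.1  -0.3]
60 493 z 51.3 y [-12.6  12.1  -0.2]
brass x [23.53902667 62.41278753]Traceback (most recent call last):
  File "<stdin>", line 13, in <module>
    return _quantile_unchecked(
        a, q, axis, out, overwrite_input, method, keepdims, weights)
    return _ureduce(a,
                    func=_quantile_ureduce_func,
    ...<5 lines>...
                    overwrite_input=overwrite_input,
                    method=method)
    r = func(a, **kwargs)
    result = _quantile(arr,
                       quantiles=q,
    ...<2 lines>...
                       out=out,
                       weights=wgt)
    slices_having_nans = np.isnan(arr[-1, ...])
                                  ~~~^^^^^^^^^
IndexError: index -1 is out of bounds for axis 0 with size 0
```

View pics/g4.png

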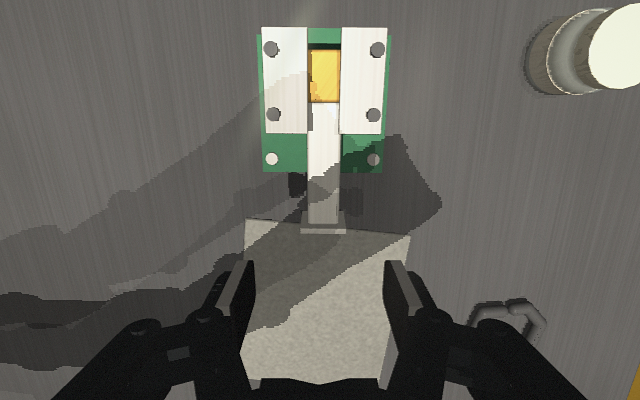

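```bash
python3 - <<'E'
from h import *
o=bot.observe(); print(o['time'],o['contact_force']); print(bot.job_done())
E
```

```text
22.675 [ 0.15053109  0.24053704 -0.49864583]
the job is handed in; nothing more can be done
None
```

I drew the brass-ended tube straight out of the rack by its block and laid it on the mat. I let go, picked it up again by the bare tube, slid it under the cover against the back stop, let go and backed off. I handed the job in at 22.7 s.

**Last checks:**
- **Home:** the measured block position puts the part's origin at about x 45 mm in the jig, and the block's lower front edge is at the stop.
- **Straight:** the part is about 0.3–1 mm off the jig's centre line and within about 0.2° of its direction.
- **Not touching:** the gripper was clear of everything, with the TCP about 0.19 m up, and the red-ended tube is still in the rack.
- **Forces:** the highest reading I saw was about 30 N, when lowering the part onto the mat.

**One check that disagreed:** the part does not lie exactly level. After release its tail dropped about 3° (5 mm per 100 mm), with the foot end lower. The foot overhangs the jig's floor plate and the balance point lies behind the block. So the part settles with its foot on the table, 6 mm below the plate. I left it, because any part released fully home would settle the same way.

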